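# Unlock the drying cabinet, draw its tray and load the pot of shells

### The arm

A 7-joint arm with a two-finger parallel gripper is mounted at the origin on the work surface. World frame = base frame: x ahead of the robot, y to its left, z up, the work surface at z = 0. Lengths are in m, angles in rad, forces in N, time in s.
With the tool pointing down it reaches from about 0.425 to 0.95 m from the base axis. Payload 16.7 kg.
Tool frame: the origin (TCP) lies at the very end of the fingers, on their centre line; the grasp point (between the pads) lies arm.grip_depth behind it (arm.grip_depth is the distance from the TCP to the grasp point, in m); x points along the fingers, y is the direction in which the jaws open and shut, and the axes are right-handed (so a half turn about x gives the same grasp; the last joint's range is limited). The gripper opens to 94 mm and grips with 3 to 60 N. Pads are 16 mm wide; open, the fingers measure 119 mm over their backs; the gripper's body (75 mm by 177 mm) begins 78 mm behind the grasp point.
Start: joints at [1.185, 0.426, 0.074, 1.606, -0.034, 1.111, -0.067], TCP at [0.158, -0.656, 0.205] pointing down, gripper open.
Joint ranges: [-2.85, 2.85], [-0.5, 2.14], [-1.23, 1.37], [0.21, 2.46], [-1.02, 4.16], [0.16, 2.05], [-2.73, 2.73]. Speed limits (rad/s): [1.89, 1.89, 2.39, 2.39, 3.01, 3.01, 3.01].

### API

Orientations are given as [roll, pitch, yaw] about the fixed x, y, z axes, in that order (R = Rz(yaw) Ry(pitch) Rx(roll)).
In Python, from station import arm, imaging, sign_off gives the robot as it stands. The module is installed in compiled form; this text tells all that it offers.
- The arm moves only by the tool drive_tool, never from a script. Its argument "moves" is a list of rows, each an object of numbers: "claw": the finger opening in cm, from 0 to 9.4; "tx", "ty", "tz": the shift along the tool's x, y, z in cm; "rx", "ry", "rz": the turn, a rotation vector about the tool's x, y, z in degrees. A call has 1 to 10 rows; each row shifts and turns the pose as measured when the row begins, along the tool's axes as they then stand; what a row does not reach is not made up. A row lasts 1/8 s, in which the tool goes at most 62.5 mm and 10.7 degrees, less where a joint would pass 70% of its speed; a pose out of reach is approached as far as the arm can. A call with a gripper value outside its range is refused whole. The fingers move at their own pace and stop on an object; "newtons" is the grip in N (left out, the last holds). Time passes only in rows, so rows that do not move let the fingers close. It gives the time, the measured TCP pose, the force and the opening at its end, in the units of the state.
- arm.read_state(): the state, without advancing time (a new reading comes with each control period).
- imaging.grab_frame(name): name is "side" or "top"; returns the picture (400x640x3 uint8, red, green, blue); there is no depth.
- imaging.camera_params(name): a dict with "camera_matrix" (3x3 intrinsics, pixels), "k1" (the pictures are not rectified: a ray, as slopes to the right and down, at radius r is drawn at 1 + k1 r^2 times it, then the intrinsics apply), "position" and "rotation" of the camera in the world. Camera axes: x right, y down, z forward; pixel columns grow to the right and rows downward; lengths in m; the calibration is good to about 2 mm. A picture is of the moment at which its call begins. camera_params takes no time and is no camera call.
- sign_off(): hands the job in, once; it reports no verdict.
The state is a dict: "clock": time; "joints": joint angles; "qd": joint speeds; "effort": joint torques, N m; "tcp_pos": TCP position; "orientation": TCP orientation; "force": force on the tool from outside, world axes, zero at the start; "moment": the same for the moment, N m; "opening": finger opening in m.
Only numpy, scipy, OpenCV 4.12 (cv2) and the standard library are available. Lean on these libraries where they do the work, as an engineer would, in place of code of your own. Each camera call takes 0.05 s, during which the arm holds its last target.

### The job

Load the low white drying cabinet: wind its four-spoked star handle anticlockwise (seen from above) all the way to its stop, which releases the tray, and pull the tray out to its stop. Then lift the lidded steel pot (the one with a knob, not the open cup) and set it down gently, upright, on the floor of the open tray, and let go of it; never tip the pot over, leave the tray out and everything else on the counter where it is.

Things in the scene. Friction and masses are not known exactly. Their poses are not given: they have to be found in the camera images.
- cabinet: Low white drying cabinet fixed to the counter, 250 mm deep (its x), 280 mm wide (y), 137 mm high; origin at the centre of its underside. Its front, with the tray, lies at its own x = -125 mm and faces the robot within about 12 degrees. The star handle stands on its flat top, towards the left front (+y). Tray and star are parts of it.
- star (a joint): Turn of the star handle in rad about the vertical hub, growing anticlockwise seen from above. It starts between 0 and 0.4 and has a firm stop at 2.4; it stays where it is left. Friction torque about 0.15 N m (some 3 N at 55 mm from the axis). It lifts a locking pin hidden inside the cabinet: the tray cannot be pulled out while the joint is below about 1.9.
- star_hub (a point): Centre of the star handle on its upright axis, at the height of the spokes' centre line: 183 mm above the counter, 46 mm above the cabinet's top; in the cabinet's frame x = -50, y = +60 mm. Hub 34 mm in diameter, 16 mm higher than this point. Four level spokes 10 mm thick, 90 degrees apart, end in black 20 mm balls centred 63 mm from the axis. Between the spokes it is open down to the top.
- star_tip (a point): Centre of the ball at the end of one spoke; at joint value 0 that spoke points along the cabinet's +x, so its direction is the cabinet's yaw plus the joint value, and the other spokes follow every 90 degrees.
- tray (a joint): How far the steel tray is drawn out of the cabinet, in m, along the cabinet's -x: 0 shut (about 2 mm of play while locked), firm stop at 0.120. It slides with about 2 N of friction plus 8 N per m/s and stays where it is left.
- tray_handle (a point): Middle of the tray's handle, on the axis of its grip bar: a dark round bar 10 mm thick, 90 mm long, level along the cabinet's y, 45 mm in front of the tray's 12 mm thick front panel; a leg at each end. 104 mm above the counter, 33 mm below the cabinet's top, 18 mm below the panel's top; in the cabinet's frame y = -70, x = -182 mm when shut. Can be pinched from above. Moves with the tray.
- tray_floor (a point): Point on the top of the tray's floor, 60 mm behind the back of its front panel, mid-width; moves with the tray, axes parallel to the cabinet's; 58 mm above the counter. With the tray fully out it is the centre of the uncovered area: 120 mm along x (panel to cabinet front), 242 mm along y. Side walls rise 26 mm, the front panel 64 mm above the floor.
- pot: Lidded steel pot, about 0.3 kg: body 64 mm in diameter, lid 68 mm in diameter with its top 57 mm above the foot, on it an upright black cylindrical knob 22 mm in diameter, 40 mm tall (top at 97 mm). One rigid piece. Origin at the centre of its underside, z up. It stands on the counter right of the cabinet in one of two places; the cup stands in the other.
- cup: Open steel cup without lid or knob, 68 mm in diameter at the rim, 85 mm high; origin at the centre of its underside. Leave it.
- brush: Wooden scrubbing brush, 160 x 55 x 38 mm, lying bristles down on the counter in front of the cabinet. Leave it.
- shell_a: Loose ribbed shell, 84 mm across and 18 mm high, flat on the counter left of the cabinet's front. Leave it.
- shell_b: Loose ribbed shell, 72 mm across and 18 mm high, flat on the counter between cabinet and robot. Leave it.
- soap: White pump bottle, 64 mm in diameter and 205 mm high, standing beside the cabinet on its right. Leave it.
Things that resemble listed ones, but are neither listed nor needed, are in the scene too. What is shaped like the pot but blue is not meant.

How it is judged:
On the way, in this order (a step that is already met when the one before it is completed fails the run):
1. the star handle is wound anticlockwise to its stop (value of joint star above 2.2 rad), for 0.1 s.
2. the tray is pulled out to its stop (value of joint tray above 0.114 m), for 0.2 s.
3. the pot stands upright on the tray's floor (z of pot in the frame of tray_floor between -0.005 and 0.005 m and x of pot in the frame of tray_floor between -0.06 and 0.06 m and y of pot in the frame of tray_floor between -0.121 and 0.121 m and angle between pot's own z axis and vertical below 0.1 rad), for 0.2 s.
At the end, for the whole second after the job is handed in: The star handle is at its stop (joint above 2.2 of 2.4 rad), the tray is out to its stop (joint above 0.112 of 0.120 m), and the pot stands at rest and upright (within 0.1 rad) on the uncovered floor of the tray (its foot within 5 mm of the floor's height) (all of step 3 and value of joint star above 2.2 rad and value of joint tray above 0.112 m and linear speed of pot below 0.02 m/s); the robot touches nothing.
It fails at once if the pot is tipped by more than 0.6 rad (angle between pot's own z axis and vertical above 0.6 rad).
It fails at once if the pot is dropped or slammed onto the tray or cabinet (over 40 N) (contact force between pot and cabinet above 40 N).
It fails at once if the pot is dropped (falls faster than 0.45 m/s while out of the fingers: a drop of about 10 mm or more) (contact force between the fingers and pot below 0.05 N and linear speed of pot above 0.45 m/s).
It fails at once if a bystander is pushed more than 30 mm from its place (distance of any of cup, brush, shell_a, shell_b, soap from where it was at the start of the episode above 0.03 m).
It also fails if it takes over 64 s, if anything falls off the work surface, if the arm or the gripper's body presses on something with over 40 N, if the wrist force passes 120 N, or if a joint passes its speed limit or range.

## Working session

There is one attempt and no reset: what is moved stays moved. The work goes in short steps, Python scripts to look and compute and a tool call to move; the robot and the scene stay as the last step left them, time stands still between calls to the robot, and variables do not carry over. Pictures are saved under pics/ and viewed, and the job is handed in when it is done.

Besides the shell and the picture viewer there is one more tool, called after "Emit:" by a JSON object that holds its "api" and its "payload". drive_tool: Moves the arm, as the interface text tells. Its arguments: {"type":"object","properties":{"moves":{"type":"array"},"newtons":{"type":"number"}},"required":["moves"]}

```bash
mkdir -p pics
python3 - <<'E'
from station import arm, imaging
import cv2
print(arm.read_state(), arm.grip_depth)
for n in ("side","top"):
    f=imaging.grab_frame(n); cv2.imwrite(f"pics/{n}0.png",f[:,:,::-1]); print(n,imaging.camera_params(n))
E
```

```text
{'clock': 0.0, 'joints': array([ 1.18451103,  0.42671893,  0.07381986,  1.60658686, -0.03412205,
        1.11078888, -0.06708132]), 'qd': array([ 0.00153695,  0.00020882, -0.00123942,  0.00162567,  0.00010676,
       -0.00108146,  0.00141721]), 'effort': array([ 3.51399449e-04, -9.35780954e+01,  3.66613001e+00, -4.54171872e+01,
       -4.90638439e-02,  2.00675300e-02,  4.16310195e-05]), 'tcp_pos': array([ 0.1582382 , -0.65575238,  0.20479228]), 'orientation': array([-1.52379446,  1.56955238,  1.85458958]), 'force': array([ 0.69206153, -1.02700251, -0.64945399]), 'moment': array([-0.02652813,  0.0113434 , -0.02567474]), 'opening': 0.09359362000853715} 0.0188
side {'camera_matrix': array([[389.20756364,   0.        , 330.59297479],
       [  0.        , 389.20756364, 191.22255912],
       [  0.        ,   0.        ,   1.        ]]), 'k1': -0.01030451851395567, 'position': array([0.50695547, 0.67421862, 0.81169093]), 'rotation': array([-2.3261042 ,  0.00704096, -3.04404237])}
top {'camera_matrix': array([[452.83425847,   0.        , 324.40255741],
       [  0.        , 452.83425847, 201.10347236],
       [  0.        ,   0.        ,   1.        ]]), 'k1': -0.028145706559023414, 'position': array([ 0.49086192, -0.08310019,  1.33624314]), 'rotation': array([-3.07040955,  0.01337539, -1.57870662])}
```

View pics/top0.png

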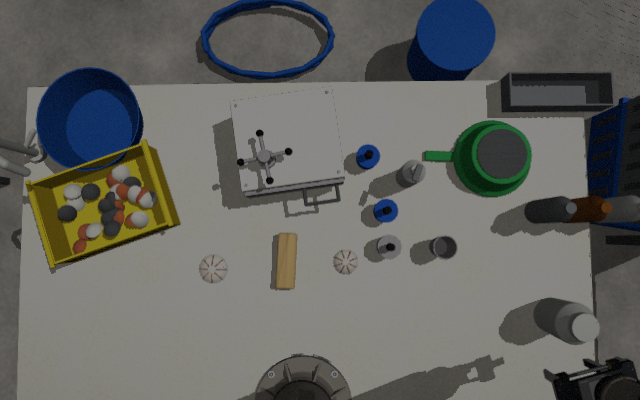

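View pics/side0.png

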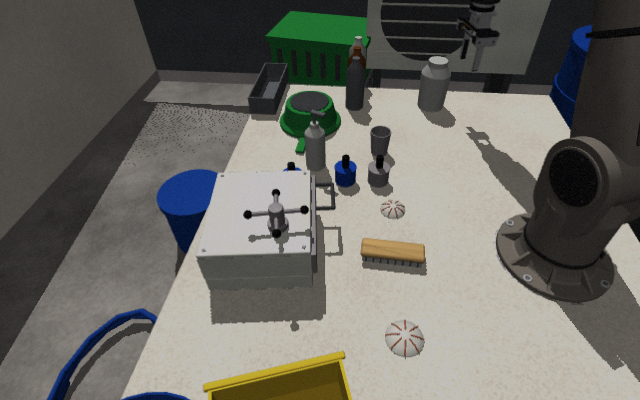

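The top view shows the star hub near (265,157), with balls near (260,133), (288,151), (270,181) and (241,162). The tray handle is near (322,200), the steel pot's knob near (390,246) and the cup near (443,247). The side view agrees. Next I'll measure them.

```bash
cat > h.py <<'E'
import numpy as np, cv2
from scipy.spatial.transform import Rotation as R
from station import arm, imaging
def cam(n):
    p=imaging.camera_params(n); return p, R.from_euler('xyz',p['rotation']).as_matrix()
def ray(n,u,v):
    p,M=cam(n);K=p['camera_matrix'];a=(u-K[0,2])/K[0,0];b=(v-K[1,2])/K[1,1]
    d=np.array([a,b]);s=d.copy()
    for _ in range(10): s=d/(1+p['k1']*(s@s))
    return p['position'],M@np.array([s[0],s[1],1])
def onz(n,u,v,z):
    o,d=ray(n,u,v); return o+d*(z-o[2])/d[2]
def proj(n,P):
    p,M=cam(n);K=p['camera_matrix'];c=M.T@(np.array(P)-p['position']);s=c[:2]/c[2];s=s*(1+p['k1']*(s@s))
    return K[0,0]*s[0]+K[0,2],K[1,1]*s[1]+K[1,2]
def tri(n1,p1,n2,p2):
    o1,d1=ray(n1,*p1);o2,d2=ray(n2,*p2);d1=d1/np.linalg.norm(d1);d2=d2/np.linalg.norm(d2)
    A=np.stack([d1,-d2],1);t=np.linalg.lstsq(A,o2-o1,rcond=None)[0]
    a=o1+t[0]*d1;b=o2+t[1]*d2;return (a+b)/2,np.linalg.norm(a-b)
def blobs(img,thr=45,roi=None,amin=8,amax=400):
    m=(img.max(2)<thr).astype(np.uint8)
    if roi: k=np.zeros_like(m);k[roi[1]:roi[3],roi[0]:roi[2]]=1;m*=k
    n,l,s,c=cv2.connectedComponentsWithStats(m)
    return [(c[i].round(1),s[i].tolist()) for i in range(1,n) if amin<=s[i,4]<=amax]
E
python3 - <<'E'
from h import *
t=cv2.imread('pics/top0.png');s=cv2.imread('pics/side0.png')
for b in blobs(t,40,(225,120,410,270),8): print('top',b,onz('top',*b[0],.183).round(3))
for b in blobs(s,40,(235,150,400,240),8): print('side',b,onz('side',*b[0],.183).round(3))
cv2.imwrite('pics/tz.png',cv2.resize(t[80:280,220:420],None,fx=3.5 and 3,fy=3,interpolation=cv2.INTER_CUBIC))
cv2.imwrite('pics/sz.png',cv2.resize(s[145:300,190:430],None,fx=3,fy=3,interpolation=cv2.INTER_CUBIC))
E
```

```text
top (array([259. , 132.6]), [256, 130, 7, 6, 32]) [0.753 0.1   0.183]
top (array([288. , 151.1]), [285, 148, 7, 7, 36]) [0.703 0.024 0.183]
top (array([368.3, 154.2]), [365, 150, 8, 9, 54]) [ 0.693 -0.182  0.183]
top (array([240.3, 161.8]), [237, 159, 7, 7, 38]) [0.677 0.148 0.183]
top (array([269.1, 180.1]), [266, 177, 7, 7, 34]) [0.629 0.073 0.183]
top (array([324. , 185.4]), [306, 183, 37, 6, 52]) [ 0.614 -0.068  0.183]
top (array([275.5, 192.4]), [247, 188, 57, 9, 75]) [0.597 0.057 0.183]
top (array([386.4, 210. ]), [383, 207, 8, 7, 47]) [ 0.549 -0.226  0.183]
top (array([389.9, 246.7]), [386, 244, 9, 7, 50]) [ 0.456 -0.233  0.183]
side (array([379.6, 160.7]), [376, 150, 11, 19, 103]) [ 0.462 -0.115  0.183]
side (array([345.3, 161.5]), [342, 155, 7, 14, 84]) [ 0.55  -0.104  0.183]
side (array([290.9, 165.9]), [288, 162, 7, 8, 49]) [ 0.686 -0.074  0.183]
side (array([323. , 184.7]), [316, 184, 15, 2, 23]) [ 0.597 -0.011  0.183]
side (array([275.7, 191.9]), [272, 190, 8, 5, 30]) [0.705 0.024 0.183]
side (array([304. , 209.1]), [301, 206, 7, 7, 44]) [0.63  0.074 0.183]
side (array([324.5, 208.1]), [316, 207, 19, 3, 23]) [0.585 0.067 0.183]
side (array([247.4, 214.1]), [244, 211, 8, 7, 43]) [0.753 0.101 0.183]
side (array([282.2, 215.5]), [280, 210, 5, 12, 20]) [0.675 0.098 0.183]
side (array([276., 233.]), [272, 229, 9, 9, 65]) [0.679 0.149 0.183]
```

View pics/tz.png

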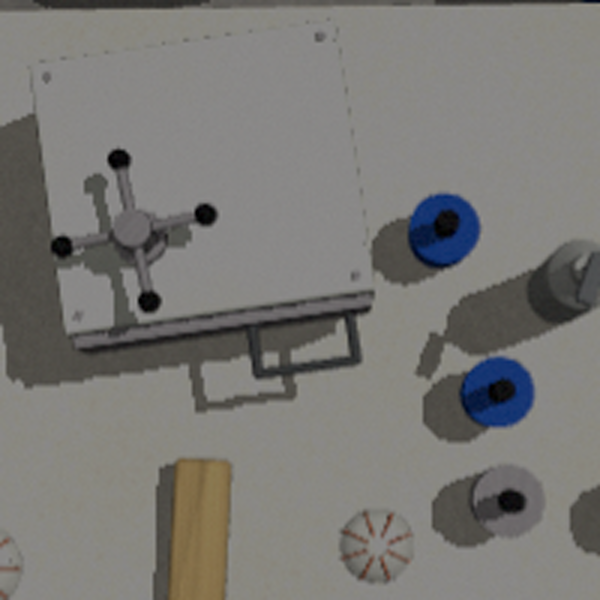

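View pics/sz.png

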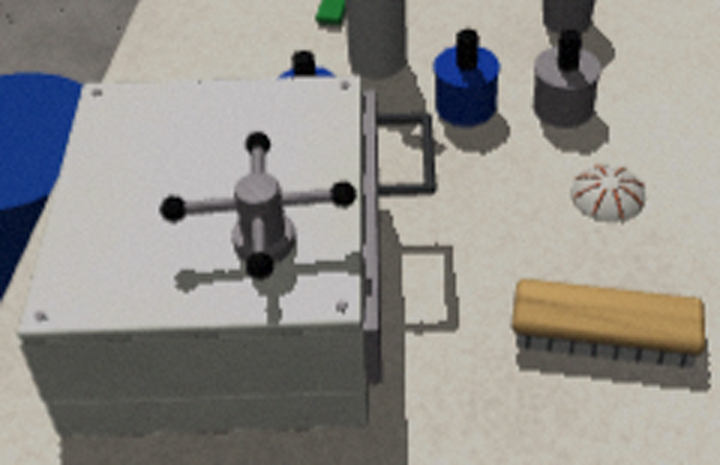

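```bash
cat >> h.py <<'E'
def st():
    s=arm.read_state();M=R.from_euler('xyz',s['orientation']).as_matrix();return s,M
def go(P,jaw=None,quiet=False):
    """shift in tool cm to reach TCP P; turn to get tool x down & jaw axis along dir jaw(rad, mod pi)"""
    s,M=st();d=M.T@(np.array(P)-s['tcp_pos'])*100
    print('tcp',s['tcp_pos'].round(4),'jawdeg',np.degrees(np.arctan2(M[1,1],M[0,1])).round(1),'q7',s['joints'][6].round(2),'shift cm',d.round(2))
    if jaw is not None:
        for k in (0,1):
            a=jaw+k*np.pi;y=np.array([np.cos(a),np.sin(a),0]);x=np.array([0,0,-1.]);T=np.stack([x,y,np.cross(x,y)],1)
            print('  turn deg',np.degrees(R.from_matrix(M.T@T).as_rotvec()).round(1))
E
python3 - <<'E'
from h import *
sc=[(46,77),(320,37),(355,275),(78,316)]
S=np.array([onz('top',220+u/3,80+v/3,.137)[:2] for u,v in sc]);print('screws',S.round(3))
d=S[0]-S[1];d2=S[3]-S[2];print('yaw',[np.degrees(np.arctan2(-e[0],e[1])).round(2) for e in(d,d2)],[np.degrees(np.arctan2(e[1],e[0])).round(2) for e in (S[0]-S[3],S[1]-S[2])])
B=[tri('top',a,'side',b) for a,b in [((259,132.6),(247.4,214.1)),((288,151.1),(275.7,191.9)),((240.3,161.8),(276,233)),((269.1,180.1),(304,209.1))]]
for b in B: print(b[0].round(4),b[1].round(4))
hub=np.mean([b[0] for b in B],0);print('hub',hub.round(4))
for b in B: v=b[0]-hub;print(np.degrees(np.arctan2(v[1],v[0])).round(1),np.hypot(*v[:2]).round(4))
yaw=np.radians(8.2)
Rz=R.from_euler('z',yaw).as_matrix()
o=hub-Rz@[-.05,.06,.183];print('origin',o.round(4),'handle',(o+Rz@[-.182,-.07,.104]).round(4),proj('top',o+Rz@[-.182,-.07,.104]),proj('side',o+Rz@[-.182,-.07,.104]),'floor',(o+Rz@[-.185,0,.058]).round(4))
print('knob',tri('top',(389.9,246.7),'side',(379.6,158)),onz('top',389.9,246.7,.097),'soap',onz('top',412,170,.2))
go([hub[0],hub[1],.3],np.radians(60))
E
```

```text
screws [[ 0.838  0.172]
 [ 0.872 -0.076]
 [ 0.655 -0.106]
 [ 0.621  0.141]]
yaw [np.float64(7.73), np.float64(7.91)] [np.float64(7.92), np.float64(7.71)]
[0.7532 0.0999 0.1822] 0.001
[0.704  0.0246 0.1834] 0.0016
[0.6781 0.1482 0.1819] 0.0023
[0.6295 0.0734 0.1825] 0.0017
hub [0.6912 0.0865 0.1825]
12.2 0.0635
-78.3 0.0632
102.0 0.063
-168.0 0.0631
origin [ 7.493e-01  3.420e-02 -5.000e-04] handle [ 0.5791 -0.061   0.1035] (np.float64(322.09487726349596), np.float64(201.0510554542917)) (np.float64(332.4174034456214), np.float64(194.7089123714422)) floor [0.5661 0.0078 0.0575]
knob (array([ 0.45437737, -0.24554605,  0.08921902]), np.float64(0.0024594641742790605)) [ 0.45338319 -0.2444929   0.097     ] soap [ 0.64876518 -0.29032482  0.2       ]
tcp [ 0.1582 -0.6558  0.2049] jawdeg -76.4 q7 -0.07 shift cm [ -9.45 -59.66 -69.22]
  turn deg [-1.364e+02 -1.000e-01  0.000e+00]
  turn deg [43.6  0.   0.1]
```

Both views agree to within about 2 mm, and the spoke radius comes out at 63 mm. The cabinet yaw is 7.8° and the star joint is at about 0.075 rad. My plan is to straddle the hub with the jaws and wind the star by turning the wrist.

Emit:
{"api": "drive_tool", "payload": {"moves": [{"claw":8.4,"tx":-5},{"claw":8.4,"tx":-5},{"claw":8.4,"ty":-3.9,"tz":-4.6},{"claw":8.4,"ty":-3.9,"tz":-4.6},{"claw":8.4,"ty":-3.9,"tz":-4.6},{"claw":8.4,"ty":-3.9,"tz":-4.6},{"claw":8.4,"ty":-3.9,"tz":-4.6},{"claw":8.4,"ty":-3.9,"tz":-4.6},{"claw":8.4,"ty":-3.9,"tz":-4.6},{"claw":8.4,"ty":-3.9,"tz":-4.6}], "newtons": 40}}

```text
schema error: expected keys claw, tx, ty, tz, rx, ry, rz
```

Run:
```python
from h import *
go([.6912,.0865,.3],np.radians(-106))
```

```text
tcp [ 0.1582 -0.6558  0.2049] jawdeg -76.4 q7 -0.07 shift cm [ -9.45 -59.67 -69.22]
  turn deg [29.6  0.   0.1]
  turn deg [-1.504e+02 -1.000e-01  0.000e+00]
```

All keys are needed in every row.

Emit:
{"api": "drive_tool", "payload": {"moves": [{"claw":8.4,"tx":-5,"ty":0,"tz":0,"rx":0,"ry":0,"rz":0},{"claw":8.4,"tx":-5,"ty":0,"tz":0,"rx":0,"ry":0,"rz":0},{"claw":8.4,"tx":0,"ty":-3.9,"tz":-4.6,"rx":0,"ry":0,"rz":0},{"claw":8.4,"tx":0,"ty":-3.9,"tz":-4.6,"rx":0,"ry":0,"rz":0},{"claw":8.4,"tx":0,"ty":-3.9,"tz":-4.6,"rx":0,"ry":0,"rz":0},{"claw":8.4,"tx":0,"ty":-3.9,"tz":-4.6,"rx":0,"ry":0,"rz":0},{"claw":8.4,"tx":0,"ty":-3.9,"tz":-4.6,"rx":0,"ry":0,"rz":0},{"claw":8.4,"tx":0,"ty":-3.9,"tz":-4.6,"rx":0,"ry":0,"rz":0},{"claw":8.4,"tx":0,"ty":-3.9,"tz":-4.6,"rx":0,"ry":0,"rz":0},{"claw":8.4,"tx":0,"ty":-3.9,"tz":-4.6,"rx":0,"ry":0,"rz":0}], "newtons": 40}}

```text
clock: 1.35
tcp_pos: [0.4476, -0.2567, 0.3057]
orientation: [-1.131, 1.566, 2.24]
force: [0.2, -0.1, -0.5]
opening: 0.0835
```

Run:
```python
from h import *
go([.6912,.0865,.3],np.radians(-106));s,_=st();print(s['clock'],s['joints'].round(2))
```

```text
tcp [ 0.4476 -0.2567  0.3057] jawdeg -76.9 q7 -0.97 shift cm [  0.63 -27.88 -31.53]
  turn deg [29.1  0.2  0.2]
  turn deg [-150.9   -0.3    0.3]
1.35 [ 0.62  0.1  -0.24  1.81  0.02  1.24 -0.97]
```

Emit:
{"api": "drive_tool", "payload": {"moves": [{"claw":8.4,"tx":0,"ty":-4,"tz":-4.5,"rx":0,"ry":0,"rz":0},{"claw":8.4,"tx":0,"ty":-4,"tz":-4.5,"rx":0,"ry":0,"rz":0},{"claw":8.4,"tx":0,"ty":-4,"tz":-4.5,"rx":0,"ry":0,"rz":0},{"claw":8.4,"tx":0,"ty":-4,"tz":-4.5,"rx":0,"ry":0,"rz":0},{"claw":8.4,"tx":0,"ty":-4,"tz":-4.5,"rx":0,"ry":0,"rz":0},{"claw":8.4,"tx":0,"ty":-4,"tz":-4.5,"rx":0,"ry":0,"rz":0},{"claw":8.4,"tx":0,"ty":0,"tz":0,"rx":10,"ry":0,"rz":0},{"claw":8.4,"tx":0,"ty":0,"tz":0,"rx":10,"ry":0,"rz":0},{"claw":8.4,"tx":0,"ty":0,"tz":0,"rx":9,"ry":0,"rz":0},{"claw":8.4,"tx":0,"ty":0,"tz":0,"rx":0,"ry":0,"rz":0}]}}

```text
clock: 2.6
tcp_pos: [0.6613, 0.0546, 0.3019]
orientation: [-0.255, 1.56, 2.602]
force: [-0.5, -0.2, -0.7]
opening: 0.084
```

Run:
```python
from h import *
go([.6912,.0865,.162],np.radians(-106));s,_=st();print(s['clock'],s['joints'].round(2))
```

```text
tcp [0.6613 0.0546 0.3019] jawdeg -106.3 q7 -2.13 shift cm [13.98 -3.86 -2.12]
  turn deg [-0.3  0.6  0.2]
  turn deg [179.7   0.2  -0.9]
2.6 [ 0.08  0.37 -0.35  1.49  0.12  1.31 -2.13]
```

Emit:
{"api": "drive_tool", "payload": {"moves": [{"claw":8.4,"tx":0,"ty":-3.9,"tz":-2.1,"rx":0,"ry":0.6,"rz":0},{"claw":8.4,"tx":4,"ty":0,"tz":0,"rx":0,"ry":0,"rz":0},{"claw":8.4,"tx":3,"ty":0,"tz":0,"rx":0,"ry":0,"rz":0},{"claw":8.4,"tx":0,"ty":0,"tz":0,"rx":0,"ry":0,"rz":0}]}}

```text
clock: 3.1
tcp_pos: [0.6934, 0.0866, 0.2301]
orientation: [-1.798, 1.568, 1.075]
force: [0.8, 0.4, 0.1]
opening: 0.0835
```

Run:
```python
from h import *
go([.6912,.0865,.162],np.radians(-106))
f=imaging.grab_frame('side');cv2.imwrite('pics/s1.png',f[:,:,::-1])
```

```text
tcp [0.6934 0.0866 0.2301] jawdeg -105.4 q7 -2.19 shift cm [6.81 0.08 0.21]
  turn deg [ 0.6 -0.   0.1]
  turn deg [-1.794e+02 -2.000e-01 -1.000e-01]
```

View pics/s1.png

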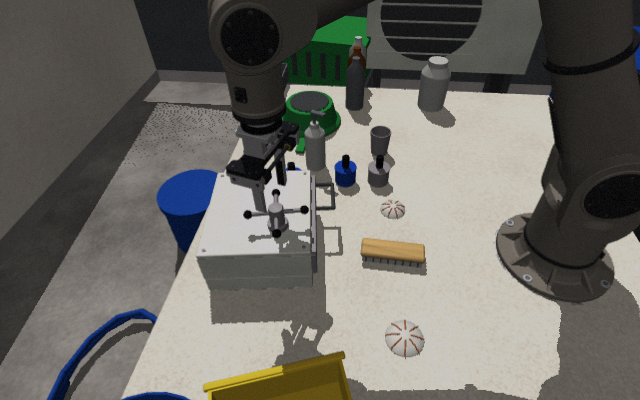

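Run:
```python
from h import *
s,M=st()
for k in (-.042,0,.042): print(proj('side',s['tcp_pos']+M[:,1]*k))
f=cv2.imread('pics/s1.png');cv2.imwrite('pics/s1z.png',cv2.resize(f[90:270,200:360],None,fx=3.3,fy=3.3,interpolation=cv2.INTER_CUBIC))
```

```text
(np.float64(263.2460105376813), np.float64(208.73203130427981))
(np.float64(272.540390074877), np.float64(195.65837843858054))
(np.float64(281.22469551413366), np.float64(183.4453135300446))
```

View pics/s1z.png

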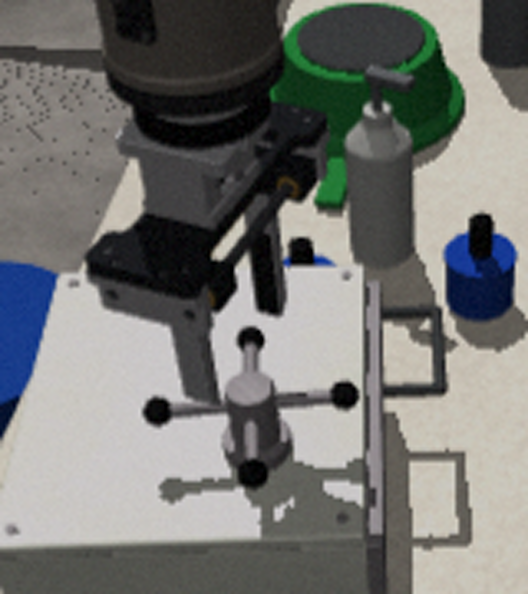

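The zoomed view shows the fingertips near (263,209) and (281,184). They match the predicted projections and lie either side of the hub, in the gaps between spokes. Next I lower.

Emit:
{"api": "drive_tool", "payload": {"moves": [{"claw":8.4,"tx":3,"ty":0.1,"tz":0.2,"rx":0,"ry":0,"rz":0},{"claw":8.4,"tx":2.5,"ty":0,"tz":0,"rx":0,"ry":0,"rz":0},{"claw":8.4,"tx":1,"ty":0,"tz":0,"rx":0,"ry":0,"rz":0},{"claw":8.4,"tx":0,"ty":0,"tz":0,"rx":0,"ry":0,"rz":0}]}}

```text
clock: 3.65
tcp_pos: [0.6953, 0.086, 0.1724]
orientation: [-2.565, 1.559, 0.311]
force: [-1.3, 0.6, 0.2]
opening: 0.0839
```

Run:
```python
from h import *
go([.6912,.0865,.162],np.radians(-106));print(st()[0]['moment'])
```

```text
tcp [0.6953 0.086  0.1724] jawdeg -105.2 q7 -2.2 shift cm [1.03 0.07 0.42]
  turn deg [ 0.8 -0.6  0.4]
  turn deg [-179.2   -0.6   -0.9]
[0.05076237 0.02865333 0.04168005]
```

Emit:
{"api": "drive_tool", "payload": {"moves": [{"claw":8.4,"tx":1,"ty":0.1,"tz":0.4,"rx":0,"ry":-0.6,"rz":0.4},{"claw":8.4,"tx":0,"ty":0,"tz":0,"rx":-8,"ry":0,"rz":0},{"claw":8.4,"tx":0,"ty":0,"tz":0,"rx":-8,"ry":0,"rz":0},{"claw":8.4,"tx":0,"ty":0,"tz":0,"rx":-8,"ry":0,"rz":0},{"claw":8.4,"tx":0,"ty":0,"tz":0,"rx":-8,"ry":0,"rz":0}]}}

```text
clock: 4.28
tcp_pos: [0.6899, 0.0859, 0.1641]
orientation: [0.339, 1.567, -2.492]
force: [-0.2, -0.9, -2.0]
opening: 0.0838
```

Run:
```python
from h import *
go([.6912,.0865,.162],np.radians(-106));print(st()[0]['moment'])
```

```text
tcp [0.6899 0.0859 0.1641] jawdeg -72.2 q7 -1.68 shift cm [ 0.21 -0.02 -0.14]
  turn deg [33.8  0.2 -0.1]
  turn deg [-146.2    0.2    0.3]
[-0.10788087  0.17692159 -0.22636707]
```

Emit:
{"api": "drive_tool", "payload": {"moves": [{"claw":8.4,"tx":0.2,"ty":0,"tz":-0.1,"rx":-9,"ry":0,"rz":0},{"claw":8.4,"tx":0,"ty":0,"tz":0,"rx":-9,"ry":0,"rz":0},{"claw":8.4,"tx":0,"ty":0,"tz":0,"rx":-9,"ry":0,"rz":0},{"claw":8.4,"tx":0,"ty":0,"tz":0,"rx":-9,"ry":0,"rz":0},{"claw":8.4,"tx":0,"ty":0,"tz":0,"rx":-9,"ry":0,"rz":0}]}}

```text
clock: 4.9
tcp_pos: [0.69, 0.085, 0.1629]
orientation: [-0.39, 1.563, -2.41]
force: [1.7, 0.6, -3.6]
opening: 0.0839
```

Run:
```python
from h import *
go([.6912,.0865,.162],np.radians(45));print(st()[0]['moment'])
```

```text
tcp [0.69   0.085  0.1629] jawdeg -25.7 q7 -0.95 shift cm [ 0.09  0.04 -0.18]
  turn deg [-70.7   0.2   0.4]
  turn deg [109.3   0.4  -0.3]
[ 0.07506946 -0.24060887 -0.21228246]
```

Emit:
{"api": "drive_tool", "payload": {"moves": [{"claw":8.4,"tx":0.1,"ty":0,"tz":-0.2,"rx":-9,"ry":0,"rz":0},{"claw":8.4,"tx":0,"ty":0,"tz":0,"rx":-9,"ry":0,"rz":0},{"claw":8.4,"tx":0,"ty":0,"tz":0,"rx":-9,"ry":0,"rz":0},{"claw":8.4,"tx":0,"ty":0,"tz":0,"rx":-9,"ry":0,"rz":0},{"claw":8.4,"tx":0,"ty":0,"tz":0,"rx":-9,"ry":0,"rz":0}]}}

```text
clock: 5.52
tcp_pos: [0.6907, 0.0853, 0.1628]
orientation: [-1.079, 1.561, -2.289]
force: [0.4, 1.1, -5.0]
opening: 0.0836
```

Run:
```python
from h import *
go([.6912,.0865,.162],np.radians(45));print(st()[0]['moment'])
f=imaging.grab_frame('side');cv2.imwrite('pics/s2.png',cv2.resize(f[90:270,200:360,::-1],None,fx=3,fy=3))
```

```text
tcp [0.6907 0.0853 0.1628] jawdeg 20.7 q7 -0.22 shift cm [ 0.08  0.09 -0.1 ]
  turn deg [-24.3   0.2   0.6]
  turn deg [155.7   0.8  -0.2]
[ 0.2664961  -0.16264009 -0.21402782]
```

View pics/s2.png

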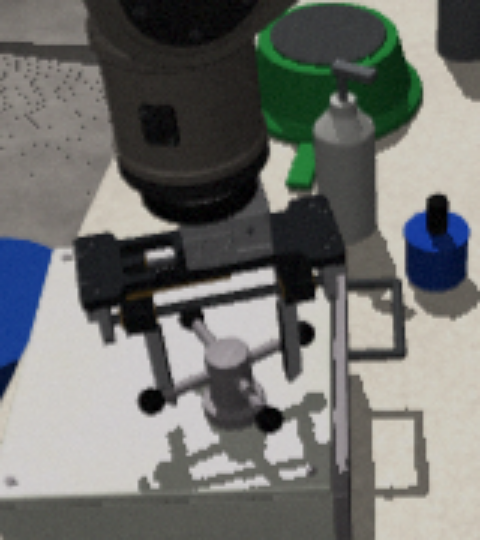

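The fingers are against the spokes and the star is turning with them. A little more to the stop.

Emit:
{"api": "drive_tool", "payload": {"moves": [{"claw":8.4,"tx":0.1,"ty":0.1,"tz":-0.1,"rx":-6,"ry":0,"rz":0},{"claw":8.4,"tx":0,"ty":0,"tz":0,"rx":-5,"ry":0,"rz":0},{"claw":8.4,"tx":0,"ty":0,"tz":0,"rx":-4,"ry":0,"rz":0}]}}

```text
clock: 5.95
tcp_pos: [0.6912, 0.0861, 0.1624]
orientation: [-1.358, 1.56, -2.298]
force: [-1.0, 1.2, -2.9]
opening: 0.0838
```

Run:
```python
from h import *
go([.6912,.0865,.162],np.radians(45));print(st()[0]['moment'])
```

```text
tcp [0.6912 0.0861 0.1624] jawdeg 36.1 q7 0.02 shift cm [ 0.04  0.02 -0.03]
  turn deg [-8.8  0.1  0.6]
  turn deg [ 1.711e+02  9.000e-01 -1.000e-01]
[ 0.36072234 -0.09340057 -0.13636204]
```

Emit:
{"api": "drive_tool", "payload": {"moves": [{"claw":8.4,"tx":0,"ty":0,"tz":0,"rx":-3,"ry":0,"rz":0},{"claw":8.4,"tx":0,"ty":0,"tz":0,"rx":-3,"ry":0,"rz":0}]}}

```text
clock: 6.2
tcp_pos: [0.6912, 0.0862, 0.1624]
orientation: [-1.71, 1.56, -2.556]
force: [-1.7, 9.1, -5.6]
opening: 0.0842
```

Run:
```python
from h import *
go([.6912,.0865,.162],np.radians(45));print(st()[0]['moment'])
```

```text
tcp [0.6912 0.0862 0.1624] jawdeg 41.5 q7 0.11 shift cm [ 0.04  0.02 -0.02]
  turn deg [-3.5 -0.1  0.6]
  turn deg [176.5   0.9   0.2]
[  1.8708897    0.22180416 -12.04623619]
```

The moment of −12 N m marks the stop. I'll back off, lift and check.

Emit:
{"api": "drive_tool", "payload": {"moves": [{"claw":8.4,"tx":0,"ty":0,"tz":0,"rx":6,"ry":0,"rz":0},{"claw":8.4,"tx":0,"ty":0,"tz":0,"rx":8,"ry":0,"rz":0},{"claw":8.4,"tx":-4,"ty":0,"tz":0,"rx":0,"ry":0,"rz":0},{"claw":8.4,"tx":-5,"ty":0,"tz":0,"rx":0,"ry":0,"rz":0},{"claw":4,"tx":-2,"ty":0,"tz":0,"rx":9,"ry":0,"rz":0},{"claw":4,"tx":0,"ty":0,"tz":0,"rx":9,"ry":0,"rz":0}]}}

```text
clock: 6.95
tcp_pos: [0.6924, 0.0861, 0.2772]
orientation: [-1.175, 1.56, -2.615]
force: [0.8, 0.2, -0.4]
opening: 0.0672
```

Run:
```python
from h import *
f=imaging.grab_frame('side');cv2.imwrite('pics/s3.png',cv2.resize(f[90:270,200:360,::-1],None,fx=3,fy=3))
for b in blobs(f,40,(235,185,310,240),15): print('side',b,onz('side',*b[0],.183).round(4),np.degrees(np.arctan2(*(onz('side',*b[0],.183)-[.6912,.0865,0])[1::-1])).round(1))
Rz=R.from_euler('z',7.8,degrees=True).as_matrix()
hub=np.array([.6912,.0865,.183]);o=hub-Rz@[-.05,.06,.183]
print(o, 'handle',o+Rz@[-.182,-.07,.104],'floor',o+Rz@[-.185,0,.058],Rz[:,0])
H=o+Rz@[-.182,-.07,.104]
go([H[0],H[1],.28],np.radians(7.8))
```

```text
side (array([295.9, 196.6]), [293, 194, 7, 7, 39]) [0.6549 0.0355 0.183 ] -125.4
side (array([256.6, 198.8]), [254, 196, 7, 7, 36]) [0.7444 0.051  0.183 ] -33.7
side (array([296.1, 225.2]), [292, 222, 9, 8, 57]) [0.6401 0.1233 0.183 ] 144.2
side (array([254.9, 227.9]), [251, 225, 9, 7, 49]) [0.7271 0.139  0.183 ] 55.7
[0.74888033 0.03384091 0.        ] handle [ 0.57806431 -0.06021167  0.104     ] floor [0.56559198 0.00873353 0.058     ] [0.99074784 0.13571557 0.        ]
tcp [0.6923 0.0862 0.2769] jawdeg 7.0 q7 -0.38 shift cm [ -0.12 -13.13  13.13]
  turn deg [-0.8  0.2  0.6]
  turn deg [179.2   0.9  -0.4]
```

View pics/s3.png

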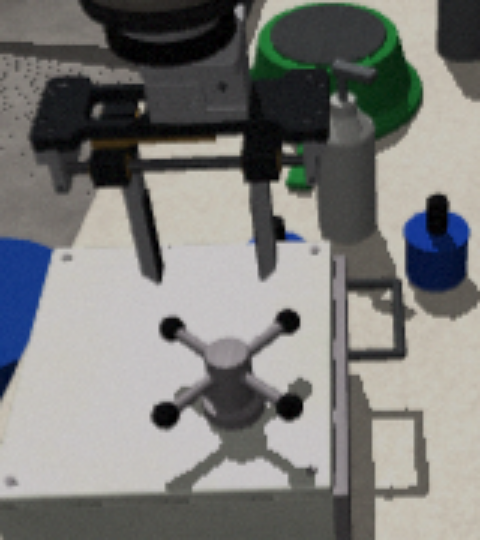

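The balls now point to 55.7° and 144.2°, so the joint is at about 2.39 rad. The picture shows the star diagonal and intact. On to the tray handle.

Emit:
{"api": "drive_tool", "payload": {"moves": [{"claw":3.5,"tx":0,"ty":-4.3,"tz":4.3,"rx":-0.8,"ry":0.2,"rz":0.6},{"claw":3.5,"tx":0,"ty":-4.3,"tz":4.3,"rx":0,"ry":0,"rz":0},{"claw":3.5,"tx":0,"ty":-4.3,"tz":4.3,"rx":0,"ry":0,"rz":0},{"claw":3.5,"tx":0,"ty":0,"tz":0,"rx":0,"ry":0,"rz":0}]}}

```text
clock: 7.5
tcp_pos: [0.5778, -0.0622, 0.2765]
orientation: [-0.868, 1.569, -2.3]
force: [0.9, -0.1, 0.3]
opening: 0.0353
```

Run:
```python
from h import *
go([.578,-.060,.090],np.radians(7.8))
```

```text
tcp [ 0.5778 -0.0622  0.2765] jawdeg 8.0 q7 -0.09 shift cm [18.65  0.08 -0.24]
  turn deg [0.2 0.1 0.1]
  turn deg [-1.798e+02 -1.000e-01  1.000e-01]
```

Emit:
{"api": "drive_tool", "payload": {"moves": [{"claw":3.5,"tx":5,"ty":0.1,"tz":-0.2,"rx":0,"ry":0,"rz":0},{"claw":3.5,"tx":5,"ty":0,"tz":0,"rx":0,"ry":0,"rz":0},{"claw":3.5,"tx":4,"ty":0,"tz":0,"rx":0,"ry":0,"rz":0},{"claw":3.5,"tx":0,"ty":0,"tz":0,"rx":0,"ry":0,"rz":0}]}}

```text
clock: 8.0
tcp_pos: [0.58, -0.0595, 0.1346]
orientation: [0.595, 1.568, -0.834]
force: [0.1, 0.4, 0.6]
opening: 0.0349
```

Run:
```python
from h import *
go([.578,-.060,.090],np.radians(7.8))
f=imaging.grab_frame('side');cv2.imwrite('pics/s4.png',cv2.resize(f[90:270,200:420,::-1],None,fx=3,fy=3))
s,M=st();print(proj('side',s['tcp_pos']))
```

```text
tcp [ 0.58   -0.0595  0.1346] jawdeg 8.1 q7 -0.21 shift cm [ 4.46 -0.21  0.01]
  turn deg [ 0.3  0.1 -0.1]
  turn deg [-1.797e+02  1.000e-01  2.000e-01]
(np.float64(331.5092795994307), np.float64(185.84983554871712))
```

View pics/s4.png

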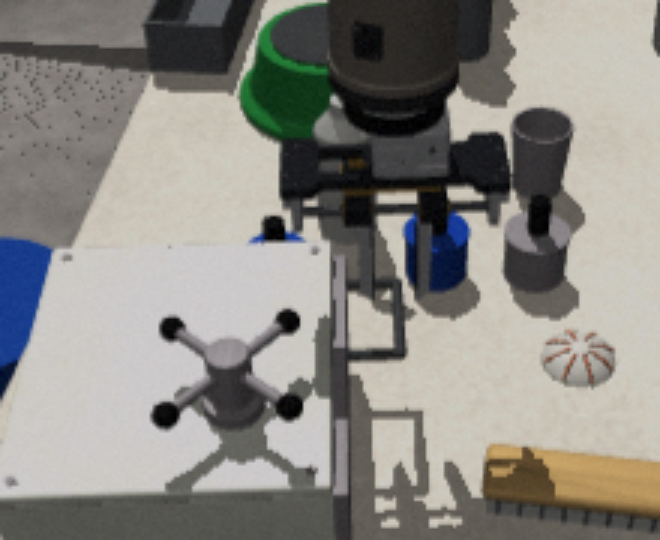

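The fingers straddle the bar, one tip on each side at (325,190) and (341,188). I lower and pinch.

Emit:
{"api": "drive_tool", "payload": {"moves": [{"claw":3.5,"tx":2.4,"ty":-0.2,"tz":0,"rx":0,"ry":0,"rz":0},{"claw":3.5,"tx":2,"ty":0,"tz":0,"rx":0,"ry":0,"rz":0},{"claw":0.5,"tx":0,"ty":0,"tz":0,"rx":0,"ry":0,"rz":0},{"claw":0.5,"tx":0,"ty":0,"tz":0,"rx":0,"ry":0,"rz":0},{"claw":0.5,"tx":0,"ty":0,"tz":0,"rx":0,"ry":0,"rz":0}], "newtons": 30}}

```text
clock: 8.68
tcp_pos: [0.5771, -0.0596, 0.0971]
orientation: [-0.35, 1.564, -1.779]
force: [-24.5, -0.2, 14.8]
opening: 0.0094
```

Run:
```python
from h import *
s,M=st();print(s['force'],s['moment'])
Rz=R.from_euler('z',7.8,degrees=True).as_matrix()
go(s['tcp_pos']-Rz@[.12,0,0],np.radians(7.8))
```

```text
[-24.5244197   -0.22864926  14.83455954] [-0.11082468  5.45865232 -0.05482555]
tcp [ 0.5771 -0.0596  0.0971] jawdeg 8.1 q7 -0.25 shift cm [  0.03 -12.    -0.07]
  turn deg [0.3 0.4 0.1]
  turn deg [-179.7   -0.2    0.6]
```

Emit:
{"api": "drive_tool", "payload": {"moves": [{"claw":0.5,"tx":0,"ty":-1.5,"tz":0,"rx":0,"ry":0,"rz":0},{"claw":0.5,"tx":0,"ty":-2,"tz":0,"rx":0,"ry":0,"rz":0},{"claw":0.5,"tx":0,"ty":-2,"tz":0,"rx":0,"ry":0,"rz":0}]}}

```text
clock: 9.05
tcp_pos: [0.5207, -0.0672, 0.0974]
orientation: [-0.473, 1.565, -1.902]
force: [3.3, 2.4, -17.4]
opening: 0.0094
```

Run:
```python
from h import *
s,M=st();print(s['force'],s['moment'],s['opening'])
Rz=R.from_euler('z',7.8,degrees=True).as_matrix()
go(np.array([.578,-.060,.097])-Rz@[.12,0,0],np.radians(7.8))
```

```text
[  3.31602082   2.41099378 -17.4029912 ] [ 0.20579107 -0.74543531 -0.02101985] 0.009365629847961025
tcp [ 0.5207 -0.0672  0.0974] jawdeg 8.1 q7 -0.21 shift cm [ 0.06 -6.23  0.03]
  turn deg [0.3 0.3 0.2]
  turn deg [-179.7   -0.2    0.5]
```

Emit:
{"api": "drive_tool", "payload": {"moves": [{"claw":0.5,"tx":0,"ty":-2,"tz":0,"rx":0,"ry":0,"rz":0},{"claw":0.5,"tx":0,"ty":-2,"tz":0,"rx":0,"ry":0,"rz":0},{"claw":0.5,"tx":0,"ty":-1.3,"tz":0,"rx":0,"ry":0,"rz":0}]}}

```text
clock: 9.43
tcp_pos: [0.4647, -0.0748, 0.0974]
orientation: [-0.586, 1.565, -2.014]
force: [3.0, 2.3, -20.5]
opening: 0.0087
```

Run:
```python
from h import *
s,M=st();print(s['force'],s['moment'],s['opening'])
Rz=R.from_euler('z',7.8,degrees=True).as_matrix()
go(np.array([.578,-.060,.097])-Rz@[.12,0,0],np.radians(7.8))
```

```text
[  2.9760137    2.27272433 -20.45180142] [ 0.28452919 -0.62343484 -0.0529564 ] 0.008652205345692502
tcp [ 0.4647 -0.0748  0.0974] jawdeg 8.1 q7 -0.16 shift cm [ 0.04 -0.57  0.07]
  turn deg [0.3 0.3 0.2]
  turn deg [-179.6   -0.3    0.4]
```

Emit:
{"api": "drive_tool", "payload": {"moves": [{"claw":0.5,"tx":0.1,"ty":-0.5,"tz":0,"rx":0,"ry":0,"rz":0},{"claw":0.5,"tx":0.1,"ty":-0.5,"tz":0,"rx":0,"ry":0,"rz":0}]}}

```text
clock: 9.68
tcp_pos: [0.4577, -0.0757, 0.0974]
orientation: [0.612, 1.564, -0.816]
force: [26.2, 4.0, -24.6]
opening: 0.0089
```

Run:
```python
from h import *
s,M=st();print(s['force'],s['moment'],s['opening'])
Rz=R.from_euler('z',7.8,degrees=True).as_matrix()
go(np.array([.578,-.060,.097])-Rz@[.12,0,0],np.radians(7.8))
```

```text
[ 26.17396797   3.97274584 -24.58390574] [ 8.90920267e-01 -6.03750837e+00  5.66029349e-03] 0.00891974858573126
tcp [ 0.4577 -0.0757  0.0974] jawdeg 8.2 q7 -0.15 shift cm [0.04 0.13 0.07]
  turn deg [ 0.4  0.3 -0.2]
  turn deg [-179.6    0.4    0.5]
```

The 26 N at 0.120 m of travel is the stop. I hold, release, rise, and then verify.

Emit:
{"api": "drive_tool", "payload": {"moves": [{"claw":0.5,"tx":0,"ty":-0.1,"tz":0,"rx":0,"ry":0,"rz":0},{"claw":0.5,"tx":0,"ty":0,"tz":0,"rx":0,"ry":0,"rz":0},{"claw":3,"tx":0,"ty":0,"tz":0,"rx":0,"ry":0,"rz":0},{"claw":3,"tx":0,"ty":0,"tz":0,"rx":0,"ry":0,"rz":0},{"claw":3,"tx":-3,"ty":0,"tz":0,"rx":0,"ry":0,"rz":0},{"claw":4,"tx":-5,"ty":0,"tz":0,"rx":0,"ry":0,"rz":0},{"claw":4,"tx":-5,"ty":0,"tz":0,"rx":0,"ry":0,"rz":0},{"claw":4,"tx":0,"ty":0,"tz":0,"rx":0,"ry":0,"rz":0}]}}

```text
clock: 10.68
tcp_pos: [0.4595, -0.0746, 0.2335]
orientation: [0.993, 1.559, -0.433]
force: [-0.5, 0.7, 0.7]
opening: 0.0398
```

Run:
```python
from h import *
s,M=st();print(s['force'])
for n in('side','top'):
    f=imaging.grab_frame(n);cv2.imwrite(f'pics/{n}5.png',f[:,:,::-1])
    if n=='side': cv2.imwrite('pics/s5z.png',cv2.resize(f[90:290,200:440,::-1],None,fx=3,fy=3))
go([.4535,-.2445,.25],np.radians(8))
```

```text
[-0.51594793  0.7062561   0.6633195 ]
tcp [ 0.4578 -0.0747  0.2305] jawdeg 8.3 q7 0.06 shift cm [-1.9  -2.86 16.75]
  turn deg [ 0.3  0.2 -0.3]
  turn deg [-179.7    0.5    0.4]
```

View pics/top5.png

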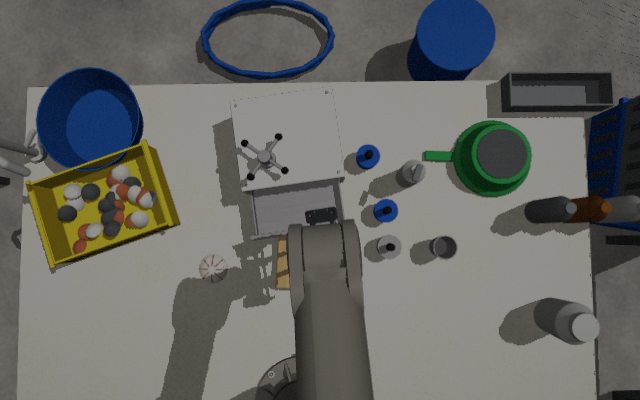

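View pics/s5z.png

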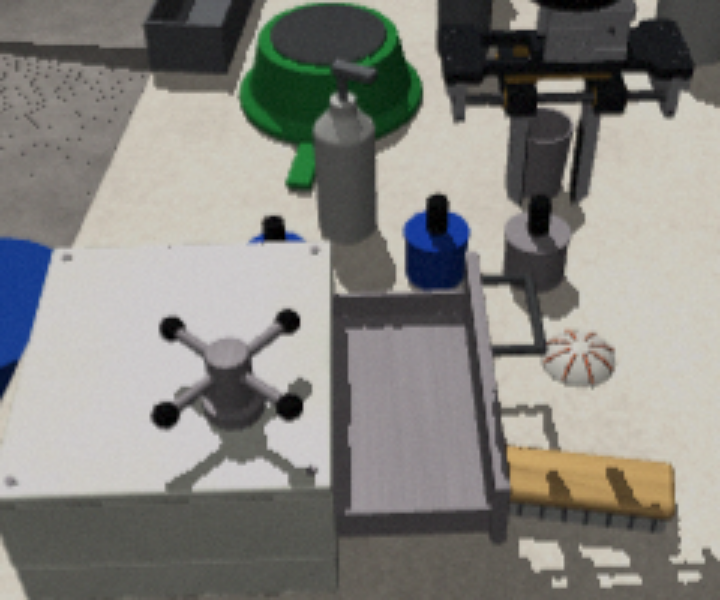

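The top view shows the tray out, its floor spanning about (252–342, 183–238), with the brush and shells where they were. The side zoom shows an empty floor and the star still diagonal. Next is the pot.

Run:
```python
from h import *
Rz=R.from_euler('z',7.8,degrees=True).as_matrix()
o=np.array([.7489,.0338,0])
for t in (.114,.12): print(t,proj('side',o+Rz@[-.182-t,-.07,.104]),proj('side',o+Rz@[-.182-t,-.025,.104]))
f=cv2.imread('pics/top5.png');s=cv2.imread('pics/side5.png')
for b in blobs(f,40,(375,235,405,255),15): print(b,onz('top',*b[0],.085))
for b in blobs(s,40,(370,145,390,175),15): print(b,[tri('top',(389.9,246.7),'side',(b[0][0],b[1][1]+k)) for k in (4,9)])
print(proj('side',[.4535,-.2445,.057]),proj('side',[.4535,-.2445,.097]),proj('top',[.4535,-.2445,.097]),proj('top',[.4535,-.2445,.057]))
m=(f[230:265,375:405]).astype(int)
```

```text
0.114 (np.float64(376.0149082715033), np.float64(193.41772445448075)) (np.float64(378.19340491127946), np.float64(205.57551523873093))
0.12 (np.float64(378.28392605267345), np.float64(193.34549776211276)) (np.float64(380.5368611259143), np.float64(205.4990088056365))
(array([389.8, 246.6]), [386, 244, 9, 7, 48]) [ 0.4532962  -0.24578588  0.085     ]
(array([379.3, 161.4]), [376, 155, 8, 14, 95]) [(array([ 0.45459116, -0.24611325,  0.08493891]), np.float64(0.00314598091446671)), (array([ 0.45344204, -0.24888028,  0.06358081]), np.float64(0.0021395372727952343))]
(np.float64(379.45541279599604), np.float64(166.6199053854431)) (np.float64(380.5216250116536), np.float64(156.1914015079409)) (np.float64(389.9018654492246), np.float64(246.6568836539581)) (np.float64(388.0390502715928), np.float64(246.24141930901638))
```

Emit:
{"api": "drive_tool", "payload": {"moves": [{"claw":5,"tx":0,"ty":-0.7,"tz":5.6,"rx":0,"ry":0,"rz":0},{"claw":5,"tx":0,"ty":-0.9,"tz":5.6,"rx":0,"ry":0,"rz":0},{"claw":5,"tx":0,"ty":-1,"tz":5.6,"rx":0,"ry":0,"rz":0},{"claw":5,"tx":0,"ty":0,"tz":0,"rx":0,"ry":0,"rz":0}]}}

```text
clock: 11.28
tcp_pos: [0.4549, -0.2487, 0.2266]
orientation: [0.903, 1.569, -0.52]
force: [-0.3, 1.5, 0.0]
opening: 0.0502
```

Run:
```python
from h import *
go([.4535,-.246,.066],np.radians(8))
```

```text
tcp [ 0.4549 -0.2487  0.2266] jawdeg 8.5 q7 0.36 shift cm [16.06 -0.12 -0.31]
  turn deg [ 0.5  0.1 -0.1]
  turn deg [-1.795e+02  1.000e-01  1.000e-01]
```

Emit:
{"api": "drive_tool", "payload": {"moves": [{"claw":5,"tx":5,"ty":-0.1,"tz":-0.3,"rx":0,"ry":0,"rz":0},{"claw":5,"tx":4,"ty":0,"tz":0,"rx":0,"ry":0,"rz":0},{"claw":5,"tx":1,"ty":0,"tz":0,"rx":0,"ry":0,"rz":0},{"claw":5,"tx":0,"ty":0,"tz":0,"rx":0,"ry":0,"rz":0}]}}

```text
clock: 11.78
tcp_pos: [0.453, -0.2434, 0.1217]
orientation: [-2.89, 1.568, 1.972]
force: [0.3, -0.8, 0.5]
opening: 0.05
```

Run:
```python
from h import *
f=imaging.grab_frame('side');cv2.imwrite('pics/s6.png',cv2.resize(f[60:220,290:450,::-1],None,fx=3.5,fy=3.5))
go([.4535,-.246,.066],np.radians(8))
```

```text
tcp [ 0.4533 -0.2436  0.1223] jawdeg 8.6 q7 0.24 shift cm [ 5.63 -0.01  0.26]
  turn deg [ 0.6 -0.1  0. ]
  turn deg [-179.4   -0.    -0.2]
```

View pics/s6.png

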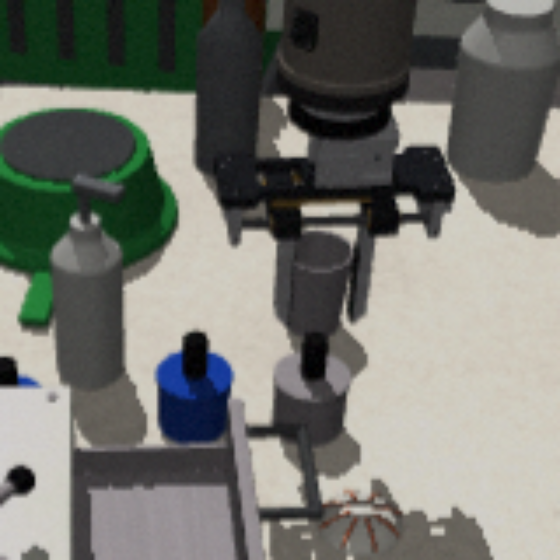

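The fingers straddle the knob evenly, at zoom (283,318) and (356,318) around the knob at (315,350). I lower and grip.

Emit:
{"api": "drive_tool", "payload": {"moves": [{"claw":5,"tx":3.5,"ty":0,"tz":0.2,"rx":0,"ry":0,"rz":0},{"claw":5,"tx":1.2,"ty":0,"tz":0,"rx":0,"ry":0,"rz":0},{"claw":5,"tx":0.5,"ty":0,"tz":0,"rx":0,"ry":0,"rz":0},{"claw":5,"tx":0,"ty":0,"tz":0,"rx":0,"ry":0,"rz":0}], "newtons": 30}}

```text
clock: 12.32
tcp_pos: [0.4569, -0.2467, 0.0742]
orientation: [1.027, 1.565, -0.394]
force: [0.1, -0.2, 0.5]
opening: 0.05
```

Run:
```python
from h import *
go([.4535,-.246,.066],np.radians(8))
```

```text
tcp [ 0.4569 -0.2467  0.0742] jawdeg 8.6 q7 0.17 shift cm [ 0.82 -0.33 -0.12]
  turn deg [ 0.6  0.2 -0.3]
  turn deg [-179.4    0.4    0.3]
```

Emit:
{"api": "drive_tool", "payload": {"moves": [{"claw":5,"tx":0.9,"ty":-0.3,"tz":0,"rx":0,"ry":0.2,"rz":-0.3},{"claw":5,"tx":0,"ty":0,"tz":0,"rx":0,"ry":0,"rz":0},{"claw":1.8,"tx":0,"ty":0,"tz":0,"rx":0,"ry":0,"rz":0},{"claw":1.8,"tx":0,"ty":0,"tz":0,"rx":0,"ry":0,"rz":0},{"claw":1.8,"tx":0,"ty":0,"tz":0,"rx":0,"ry":0,"rz":0}]}}

```text
clock: 12.95
tcp_pos: [0.4545, -0.2477, 0.0663]
orientation: [0.686, 1.57, -0.735]
force: [-2.5, -0.3, 1.0]
opening: 0.0235
```

Run:
```python
from h import *
s,M=st();print(s['force'],s['opening'])
go([.4535,-.246,.066],np.radians(8))
```

```text
[-2.48577905 -0.33394463  1.0180029 ] 0.023500690320625954
tcp [ 0.4545 -0.2477  0.0663] jawdeg 8.6 q7 0.17 shift cm [ 0.03 -0.07 -0.19]
  turn deg [ 0.6  0.1 -0. ]
  turn deg [-1.794e+02  1.000e-01  1.000e-01]
```

Emit:
{"api": "drive_tool", "payload": {"moves": [{"claw":1.8,"tx":0,"ty":0,"tz":0,"rx":0,"ry":0,"rz":0},{"claw":1.8,"tx":0,"ty":0,"tz":0,"rx":0,"ry":0,"rz":0},{"claw":1.8,"tx":-1,"ty":0,"tz":0,"rx":0,"ry":0,"rz":0},{"claw":1.8,"tx":-2,"ty":0,"tz":0,"rx":0,"ry":0,"rz":0},{"claw":1.8,"tx":-3,"ty":0,"tz":0,"rx":0,"ry":0,"rz":0},{"claw":1.8,"tx":-4,"ty":0,"tz":0,"rx":0,"ry":0,"rz":0},{"claw":1.8,"tx":-4,"ty":0,"tz":0,"rx":0,"ry":0,"rz":0},{"claw":1.8,"tx":-2,"ty":0,"tz":0,"rx":0,"ry":0,"rz":0},{"claw":1.8,"tx":0,"ty":0,"tz":0,"rx":0,"ry":0,"rz":0}]}}

```text
clock: 14.08
tcp_pos: [0.4546, -0.2461, 0.2384]
orientation: [0.896, 1.567, -0.523]
force: [0.8, 0.2, -4.5]
opening: 0.0213
```

Run:
```python
from h import *
s,M=st();print(s['force'],s['opening'])
Rz=R.from_euler('z',7.8,degrees=True).as_matrix()
F=np.array([.7489,.0338,0])+Rz@[-.185,-.01,.058];print(F)
go([F[0],F[1],s['tcp_pos'][2]],np.radians(8))
f=imaging.grab_frame('side');cv2.imwrite('pics/s7.png',cv2.resize(f[60:220,290:450,::-1],None,fx=3.5,fy=3.5))
```

```text
[ 0.7693906   0.22545063 -4.46960501] 0.02132352849408327
[ 0.56696881 -0.00121486  0.058     ]
tcp [ 0.4546 -0.2461  0.2384] jawdeg 8.7 q7 0.37 shift cm [-1.000e-02  1.481e+01 -2.251e+01]
  turn deg [ 0.7  0.1 -0.2]
  turn deg [-179.3    0.3    0.2]
```

View pics/s7.png

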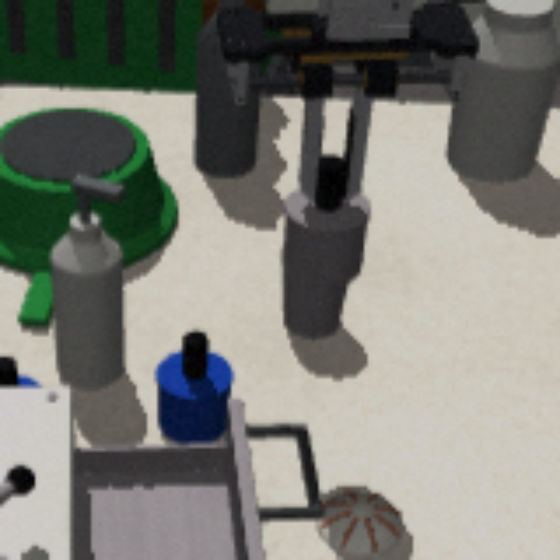

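The pot is held upright and clear of the counter, with its knob at zoom (330,185). I carry it over the tray.

Emit:
{"api": "drive_tool", "payload": {"moves": [{"claw":1.8,"tx":0,"ty":0.8,"tz":-1.3,"rx":0,"ry":0,"rz":0},{"claw":1.8,"tx":0,"ty":1.8,"tz":-2.7,"rx":0,"ry":0,"rz":0},{"claw":1.8,"tx":0,"ty":2.2,"tz":-3.4,"rx":0,"ry":0,"rz":0},{"claw":1.8,"tx":0,"ty":2.2,"tz":-3.4,"rx":0,"ry":0,"rz":0},{"claw":1.8,"tx":0,"ty":2.2,"tz":-3.4,"rx":0,"ry":0,"rz":0},{"claw":1.8,"tx":0,"ty":2.2,"tz":-3.4,"rx":0,"ry":0,"rz":0},{"claw":1.8,"tx":0,"ty":1.8,"tz":-2.7,"rx":0,"ry":0,"rz":0},{"claw":1.8,"tx":0,"ty":1.2,"tz":-1.7,"rx":0,"ry":0,"rz":0},{"claw":1.8,"tx":0,"ty":0,"tz":0,"rx":0,"ry":0,"rz":0}]}}

```text
clock: 15.25
tcp_pos: [0.5622, 0.0114, 0.2295]
orientation: [-2.342, 1.559, 2.528]
force: [0.2, -1.3, -3.2]
opening: 0.0215
```

Run:
```python
from h import *
s,M=st();print(s['force'],s['opening'])
go([.567,-.001,.126],np.radians(8))
f=imaging.grab_frame('side');cv2.imwrite('pics/s8.png',cv2.resize(f[90:290,200:440,::-1],None,fx=3,fy=3))
```

```text
[ 0.2168236  -1.32645849 -3.17236915] 0.021459758658682875
tcp [0.5622 0.0114 0.2295] jawdeg 9.0 q7 -0.23 shift cm [10.33  0.36  1.38]
  turn deg [ 1.  -0.5  0.5]
  turn deg [-179.    -0.7   -0.7]
```

View pics/s8.png

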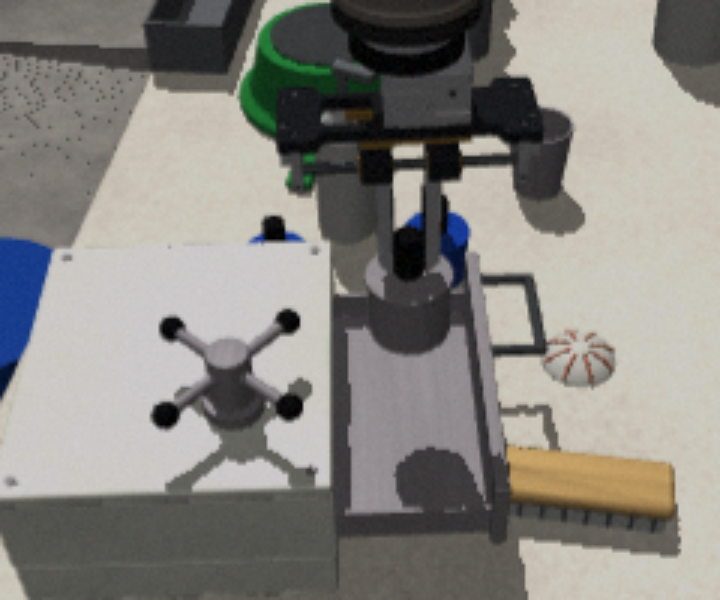

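The pot hangs upright over the middle of the tray. I lower it, slowly at the end.

Emit:
{"api": "drive_tool", "payload": {"moves": [{"claw":1.8,"tx":1,"ty":0.3,"tz":0.6,"rx":0,"ry":-0.5,"rz":0.5},{"claw":1.8,"tx":2,"ty":0,"tz":0,"rx":0,"ry":0,"rz":0},{"claw":1.8,"tx":2,"ty":0,"tz":0,"rx":0,"ry":0,"rz":0},{"claw":1.8,"tx":2,"ty":0,"tz":0,"rx":0,"ry":0,"rz":0},{"claw":1.8,"tx":1,"ty":0,"tz":0,"rx":0,"ry":0,"rz":0},{"claw":1.8,"tx":0,"ty":0,"tz":0,"rx":0,"ry":0,"rz":0}]}}

```text
clock: 16.05
tcp_pos: [0.5637, 0.0018, 0.1411]
orientation: [-1.125, 1.567, -2.542]
force: [0.2, -0.0, -2.8]
opening: 0.0211
```

Run:
```python
from h import *
s,M=st();print(s['force'],s['opening'])
go([.567,-.001,.1245],np.radians(8))
```

```text
[ 0.16702692 -0.0332453  -2.79544014] 0.021087335085116562
tcp [0.5637 0.0018 0.1411] jawdeg 8.8 q7 -0.31 shift cm [1.66 0.28 0.33]
  turn deg [0.8 0.1 0.2]
  turn deg [-1.792e+02 -3.000e-01  1.000e-01]
```

Emit:
{"api": "drive_tool", "payload": {"moves": [{"claw":1.8,"tx":0.5,"ty":0.2,"tz":0,"rx":0,"ry":0,"rz":0},{"claw":1.8,"tx":0.4,"ty":0,"tz":0,"rx":0,"ry":0,"rz":0},{"claw":1.8,"tx":0.3,"ty":0,"tz":0,"rx":0,"ry":0,"rz":0},{"claw":1.8,"tx":0.2,"ty":0,"tz":0,"rx":0,"ry":0,"rz":0},{"claw":1.8,"tx":0,"ty":0,"tz":0,"rx":0,"ry":0,"rz":0}]}}

```text
clock: 16.68
tcp_pos: [0.5669, 0.0024, 0.1277]
orientation: [-0.432, 1.568, -1.849]
force: [-0.7, 0.5, -3.2]
opening: 0.0213
```

Emit:
{"api": "drive_tool", "payload": {"moves": [{"claw":1.8,"tx":0.2,"ty":0,"tz":0,"rx":0,"ry":0,"rz":0},{"claw":1.8,"tx":0.1,"ty":0,"tz":0,"rx":0,"ry":0,"rz":0},{"claw":1.8,"tx":0,"ty":0,"tz":0,"rx":0,"ry":0,"rz":0}]}}

```text
clock: 17.05
tcp_pos: [0.567, 0.0023, 0.1247]
orientation: [-0.26, 1.568, -1.677]
force: [0.0, 1.2, -2.9]
opening: 0.0213
```

Emit:
{"api": "drive_tool", "payload": {"moves": [{"claw":1.8,"tx":0.1,"ty":0,"tz":0,"rx":0,"ry":0,"rz":0},{"claw":1.8,"tx":0.1,"ty":0,"tz":0,"rx":0,"ry":0,"rz":0}]}}

```text
clock: 17.3
tcp_pos: [0.5681, 0.0024, 0.1239]
orientation: [0.415, 1.567, -1.002]
force: [-2.1, -1.7, 14.5]
opening: 0.0218
```

Contact: the force has risen to +14.5 N, about 17 N of push on the floor. I release and rise.

Emit:
{"api": "drive_tool", "payload": {"moves": [{"claw":1.8,"tx":0,"ty":0,"tz":0,"rx":0,"ry":0,"rz":0},{"claw":5,"tx":0,"ty":0,"tz":0,"rx":0,"ry":0,"rz":0},{"claw":5,"tx":0,"ty":0,"tz":0,"rx":0,"ry":0,"rz":0},{"claw":5,"tx":0,"ty":0,"tz":0,"rx":0,"ry":0,"rz":0},{"claw":5,"tx":-3,"ty":0,"tz":0,"rx":0,"ry":0,"rz":0},{"claw":5,"tx":-4,"ty":0,"tz":0,"rx":0,"ry":0,"rz":0},{"claw":5,"tx":-5,"ty":0,"tz":0,"rx":0,"ry":0,"rz":0},{"claw":5,"tx":-2,"ty":0,"tz":0,"rx":0,"ry":0,"rz":0},{"claw":5,"tx":0,"ty":0,"tz":0,"rx":0,"ry":0,"rz":0}]}}

```text
clock: 18.42
tcp_pos: [0.5677, 0.0031, 0.2679]
orientation: [0.456, 1.568, -0.961]
force: [0.3, -0.3, 0.0]
opening: 0.0502
```

Run:
```python
from h import *
s,M=st();print(s['force'],s['opening'],s['tcp_pos'],s['clock'])
f=imaging.grab_frame('side');cv2.imwrite('pics/s9.png',cv2.resize(f[90:290,200:440,::-1],None,fx=3,fy=3))
for b in blobs(f,40,(235,150,400,240),20): print(b)
for z in (.058+.057,.058+.097): print(proj('side',[.568,.0024,z]))
t=cv2.imwrite('pics/top9.png',imaging.grab_frame('top')[:,:,::-1])
```

```text
[ 0.32714086 -0.30856465  0.00511444] 0.050243613092369924 [0.56771088 0.00306515 0.26791597] 18.425
(array([344.8, 161.3]), [342, 150, 7, 19, 65])
(array([290.9, 165.9]), [288, 162, 7, 8, 50])
(array([295.8, 196.7]), [293, 194, 7, 7, 38])
(array([256.6, 198.8]), [254, 196, 7, 7, 36])
(array([333.6, 204.1]), [330, 196, 8, 17, 124])
(array([296. , 225.1]), [292, 222, 9, 8, 56])
(array([254.8, 227.9]), [251, 225, 9, 7, 48])
(np.float64(334.44328765164454), np.float64(209.2103395951391))
(np.float64(334.4390719657404), np.float64(197.69307805002683))
```

View pics/s9.png

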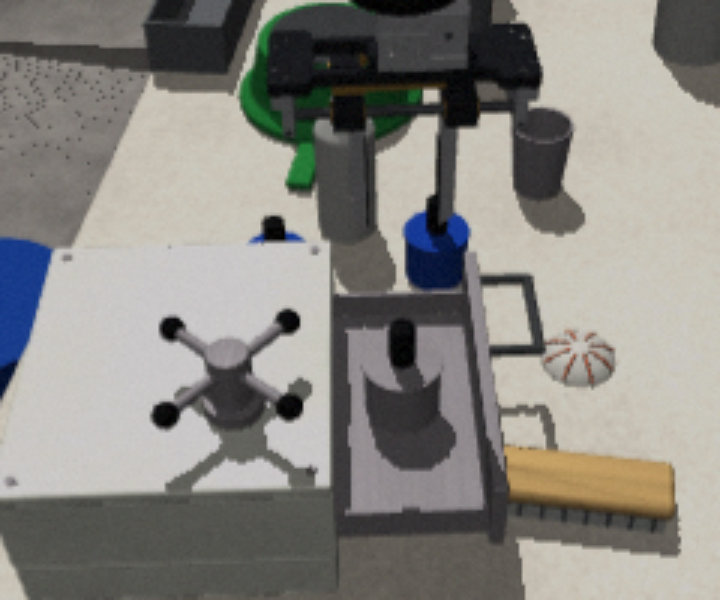

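View pics/top9.png

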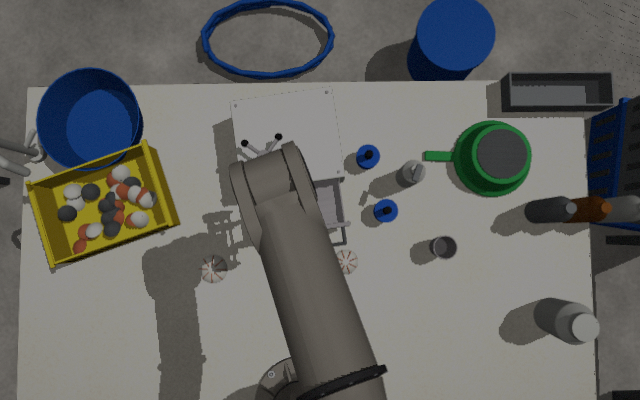

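The side view shows the pot upright in the middle of the tray, knob at zoom (401,343), with the handle bar still at its pulled-out place and the star diagonal. The arm is clear. Handing in.

Run:
```python
from station import sign_off
print(sign_off())
```

```text
the job is handed in; nothing more can be done
None
```

The pot stands upright on the floor of the open tray, released, and the job was handed in at about 18.5 s of the 64 s. `sign_off` gave no verdict, so this rests on my own checks.

- **Star:** I straddled the hub with the jaws and wound it with the wrist until it reached its stop (12 N m). The balls then lay at 55.7° and 144.2°, which puts the joint at about 2.39 rad. They were in the same place in the last picture.
- **Tray:** I pinched the handle and pulled it about 120 mm to its stop (26 N). The handle bar's position in the image fits about 0.12 m out, and it had not visibly moved in the last picture. While I pulled, the handle pushed vertically on the fingers with up to about 25 N, because I held the bar near the fingertips. It did not slip.
- **Pot:** I lifted it by its knob and set it down about 10 mm off the middle of the uncovered floor. It pressed on the floor with about 17 N when it touched. After release the knob was within a pixel or two of where it should be for an upright pot there.
- **Everything else:** In the last pictures the cup, soap and shells looked unmoved, and so did the brush in the side view; I judged this by eye. The arm hid the brush, the pot and part of the star and tray in the last top view, so the final check of those comes from the side camera only. The gripper was clear, with no force on the tool.

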